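Load the stamping die: round blank in its cavity, die flush in the fence corner

ROBOT

A 6-joint arm with a two-finger parallel gripper is mounted at the origin on the work surface. World frame = base frame: x ahead of the robot, y to its left, z up, the work surface at z = 0. Lengths are in m, angles in rad, forces in N, time in s.
With the tool pointing down it reaches from about 0.425 to 0.95 m from the base axis. Payload 3.5 kg.
Tool frame: the origin (TCP) lies on the centre line of the jaws, within the pads' length; the fingertips stand 19 mm ahead of it and the grasp point (between the pads) is the TCP; z points along the fingers, y is the line along which they close (so a half turn about z gives the same grasp; the last joint's range is limited). The gripper opens to 85 mm and grips with 20 to 120 N. Pads are 22 mm wide; open, the fingers measure 114 mm over their backs; the gripper's body (76 mm by 85 mm) begins 54 mm behind the grasp point. The pads swing forward as they close: fully open they stand 13 mm farther back than shut.
Start: joints at [-1.365, 0.286, 1.577, -0, 1.279, -0.15], TCP at [0.235, -0.633, 0.25] pointing down, gripper open.
Joint ranges: [-2.77, 2.77], [-0.9, 2.22], [0.21, 2.48], [-1.53, 4.67], [0.24, 2.81], [-2.84, 2.84]. Speed limits (rad/s): [2.79, 2.79, 3.14, 3.14, 3.14, 3.14].

INTERFACE

Orientations are given as a unit quaternion [x, y, z, w].
In Python, from plant import ctrl, imaging gives the robot as it stands. The module is installed in compiled form; this text tells all that it offers.
- The arm moves only by the shell command python3 -m handwheel 'ROWS' [OPENING] [FORCE]. ROWS is JSON, one flat list of numbers, 6 for each row, row after row: the shift along the world's x, y, z in units of 150 mm (1.0 is 150 mm), then the turn, a rotation vector about the world's x, y, z in units of 90 degrees (1.0 is 90 degrees). In form: [tx, ty, tz, rx, ry, rz, tx, ty, tz, rx, ry, rz, ...]. A call has 1 to 5 rows; each row shifts and turns the commanded pose from where the row before left it; what a row does not reach is not made up. A row lasts 1/12 s, in which the tool goes at most 41.7 mm and 7.16 degrees, less where a joint would pass 70% of its speed; a pose out of reach is approached as far as the arm can. A call with a number of a shift or a turn outside -1 to 1 is refused whole. A call with a gripper value outside its range is refused whole. OPENING is the opening, from 0 (shut) to 1 (fully open), set as the call begins (- or left out, the last holds). The fingers move at their own pace and stop on an object; FORCE is the grip in N (left out, the last holds). Time passes only in rows, so rows that do not move let the fingers close. It gives the time, the measured TCP pose, the force, the opening and the grip force at its end, in the units of the state.
- ctrl.get_state(): the state, without advancing time (a new reading comes with each control period).
- imaging.read_camera(name): name is "side" or "top"; returns (picture, depth): 420x560x3 uint8, blue, green, red; 420x560 float32, m along the optical axis (not along the pixel's ray), 0 where there is no reading.
- imaging.get_calibration(name): a dict with "fovy" (degrees; the focal length in pixels is half the picture's height over the tangent of half this angle, whatever the lens; pixels are square), "cx", "cy" (the principal point, pixels), "distortion" ([k1, k2, p1, p2, k3] as OpenCV has them; the pictures are not rectified), "R" (3x3) and "t" (3): a world point X has camera coordinates R X + t. Camera axes: x right, y down, z forward; pixel columns grow to the right and rows downward; lengths in m; the calibration is good to about 2 mm. A picture is of the moment at which its call begins. get_calibration takes no time and is no camera call.
- ctrl.sign_off(): hands the job in; it is judged then, once.
The state is a dict: "time": time; "qpos": joint angles; "dq": joint speeds; "joint_efforts": joint torques, N m; "eef_pos": TCP position; "tcp_rot": TCP orientation; "contact_force": force on the tool from outside, world axes, zero at the start; "wrist_torque": the same for the moment, N m; "opening": opening from 0.0 (shut) to 1.0 (fully open); "finger_force": force on a finger pad.
Only numpy, scipy, OpenCV 4.12 (cv2) and the standard library are available. Lean on these libraries where they do the work, as an engineer would, in place of code of your own. Each camera call takes 0.05 s, during which the arm holds its last target. There are 200 camera calls.

TASK

Set up the little stamping station: push the aluminium die block square and flush into the corner of the yellow fence, and put the round blue blank down flat in the die's round cavity. Lower the blank into place rather than dropping it, and leave the other loose things where they are.

Things in the scene. Friction and masses are not known exactly. Their poses are not given: they have to be found in the camera images.
- bed: Fixed bed: black plate 170 (x) by 220 (y) by 8 mm, origin at the centre of its underside. Two yellow fences, 12 mm thick and rising 16 mm above the plate, stand along its +x edge (far) and +y edge (left) and meet in the far left corner; the inner faces are at x = +73 mm and y = +98 mm in its frame. Other sides open.
- fence_corner (a point): Inner corner of the two fences, at the level of the plate's top (73, 98, 8 mm in the bed's frame); axes as the bed's.
- die: Loose aluminium die block, 70 (x) by 130 (y) by 20 mm, 0.5 kg, on the bed short of both fences, a little turned. Origin: centre of its underside. Two cavities 6 mm deep in its top, 2 mm chamfers: round, 49 mm across, at y = +32 mm; square, 49 mm wide, at y = -32 mm (both x = 0). Home: axes along the bed's, origin at (38, 33, 8) mm in the bed's frame.
- die_corner (a point): Lower corner of the die block at (35, 65, 0) mm in its frame: the corner that belongs in the fence corner.
- round_cavity (a point): Centre of the floor of the die's round cavity, 14 mm above the die's underside, 6 mm below its top; axes as the die's.
- round_blank: Loose blue acrylic disc, 46 mm in diameter, 16 mm thick, about 30 g, lying flat on the shelf; origin at the centre of its underside, z up. Seated in the cavity it stands 10 mm proud of the die.
- round_blank_center (a point): Centre of the round blank, 8 mm above its underside.
- square_blank: Bystander: blue acrylic square blank, 44 by 44 by 16 mm, flat on the shelf; origin at the centre of its underside.
- lid_clip: Bystander: small aluminium lid clip, 50 by 18 by 18 mm; origin at the centre of its underside.
- vial: Bystander: empty glass test vial with a white twist cap, standing, 29 mm in diameter, 76 mm tall; origin at the centre of its underside.
- scoop: Bystander: small stainless scoop, bowl 48 mm across and 30 mm tall at its origin (centre of the bowl's underside), handle reaching 120 mm along its -x.
- plant_anchor: Bystander: green plastic U-shaped plant anchor lying flat, about 95 by 36 by 8 mm; origin near its middle at the underside.

How it is judged:
By the outcome, as a careful person would: the job done as asked, in the order asked, and still so for the second after the job is handed in, with the robot touching nothing.
It also fails if it takes over 58 s, if anything falls off the work surface, if the arm or the gripper's body presses on something with over 40 N, if the wrist force passes 120 N, or if a joint passes its speed limit or range.

## Working session

There is one attempt and no reset: what is moved stays moved. The work goes in short steps, Python scripts to look and compute and a shell command to move; the robot and the scene stay as the last step left them, time stands still between calls to the robot, and variables do not carry over. Pictures are saved under pics/ and viewed, at most 10 in all, crops included, and the job is handed in when it is done.

```bash
mkdir -p pics; cat > h.py <<'E'
import numpy as np, cv2
from plant import ctrl, imaging
def cal(n):
    c=imaging.get_calibration(n); f=210/np.tan(np.radians(c["fovy"])/2)
    K=np.array([[f,0,c["cx"]],[0,f,c["cy"]],[0,0,1]]); return K,np.array(c["distortion"],float),np.array(c["R"]),np.array(c["t"])
def ray(n,px,z):
    "pixels (N,2) -> world points on plane z"
    K,d,R,t=cal(n); u=cv2.undistortPoints(np.array(px,float).reshape(-1,1,2),K,d).reshape(-1,2)
    D=np.c_[u,np.ones(len(u))]@R; C=-R.T@t; s=(z-C[2])/D[:,2]; return C+D*s[:,None]
def proj(n,X):
    K,d,R,t=cal(n); return cv2.projectPoints(np.array(X,float).reshape(-1,1,3),cv2.Rodrigues(R)[0],t,K,d)[0].reshape(-1,2)
def dpt(n,px,depth):
    "pixels + depth -> world"
    K,d,R,t=cal(n); px=np.array(px); u=cv2.undistortPoints(px.astype(float).reshape(-1,1,2),K,d).reshape(-1,2)
    z=depth[px[:,1].astype(int),px[:,0].astype(int)]; return (np.c_[u,np.ones(len(u))]*z[:,None]-t)@R
E
python3 - <<'E'
from h import *
np.set_printoptions(precision=3,suppress=True)
for n in("top","side"):
    im,d=imaging.read_camera(n); cv2.imwrite(f"pics/{n}0.png",im); np.savez(f"pics/{n}0.npz",im=im,d=d)
    K,di,R,t=cal(n); print(n,K[0,0],di,R.tolist(),-R.T@t)
s=ctrl.get_state(); print(s)
E
```

```text
top 431.47111128299593 [0.032 0.    0.    0.    0.   ] [[-0.0035758662641148355, -0.9999929510087763, 0.0011450385235368822], [-0.9795307024387984, 0.0032722339966106645, -0.2012682177205969], [0.2012630521487124, -0.0018413086190651828, -0.9795354988066305]] [ 0.377 -0.075  0.947]
side 425.846819828112 [0.018 0.    0.    0.    0.   ] [[-0.75035457006695, -0.6610320820127288, 0.0021460963537282872], [-0.5192182968901065, 0.5873625391666143, -0.6208201090157157], [0.4091214726144057, -0.46694949848314915, -0.7839501173621671]] [0.132 0.4   0.866]
{'time': 0.1, 'qpos': array([-1.365,  0.287,  1.578, -0.   ,  1.279, -0.15 ]), 'dq': array([-0.   , -0.003, -0.003,  0.001, -0.   , -0.001]), 'joint_efforts': array([  0.001, -40.73 , -29.37 ,  -0.   ,   0.003,  -0.   ]), 'eef_pos': array([ 0.235, -0.632,  0.249]), 'tcp_rot': array([ 0.984,  0.177, -0.   , -0.001]), 'contact_force': array([ 0.095,  0.065, -0.789]), 'wrist_torque': array([-0.032, -0.008, -0.009]), 'finger_force': 0.0, 'opening': 0.9959153852023709}
```

View pics/top0.png

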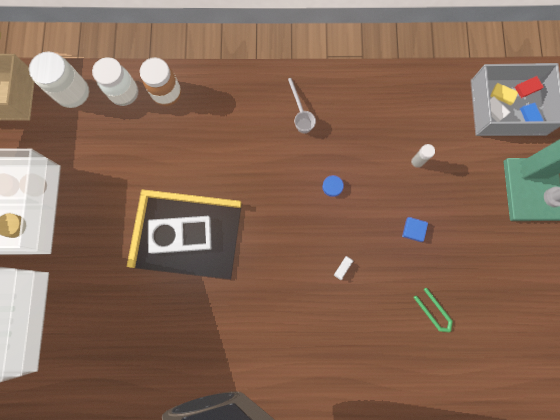

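View pics/side0.png

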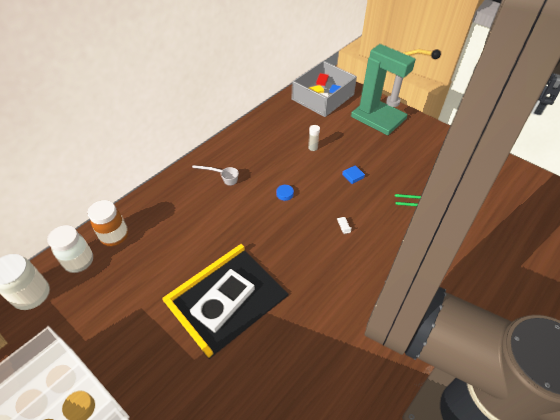

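The top view shows the yellow fences meeting at about (143,195), the die around (180,234) with its round cavity at (164,235), and the blue disc at (333,186). The square blank is at (415,229), and the clip, vial, scoop and anchor all stand clear. The side view agrees: disc (285,192), die (222,300).

```bash
cat > meas.py <<'E'
from h import *
np.set_printoptions(precision=4,suppress=True)
def big(m): 
    c=max(cv2.findContours(m.astype(np.uint8)*255,cv2.RETR_EXTERNAL,cv2.CHAIN_APPROX_NONE)[0],key=cv2.contourArea); return c
def rect(P,lab):
    (c,s,a)=cv2.minAreaRect((P[:,:2]*1000).astype(np.float32)); print(lab,"centre",np.array(c),"size",np.array(s),"ang",a); return c
def masks(n,im):
    hsv=cv2.cvtColor(im,cv2.COLOR_BGR2HSV); h,s,v=[hsv[...,i].astype(int) for i in range(3)]
    roi=np.zeros(h.shape,bool)
    if n=="top": roi[175:290,115:255]=1
    else: roi[235:365,155:300]=1
    return dict(yellow=roi&(h>18)&(h<35)&(s>150)&(v>120), die=roi&(s<70)&(v>130), blue=(h>100)&(h<125)&(s>140)&(v>90)&~roi)
def run(n,im,d,zb=0.0):
    M=masks(n,im)
    c=big(M["die"]).reshape(-1,2); rect(ray(n,c,zb+0.028),n+" die top")
    inner=[k.reshape(-1,2) for k in cv2.findContours(M["die"].astype(np.uint8)*255,cv2.RETR_LIST,cv2.CHAIN_APPROX_NONE)[0] if 100<cv2.contourArea(k)<1200]
    for k in inner: rect(ray(n,k,zb+0.028),n+"  hole")
    for k in cv2.findContours(M["blue"].astype(np.uint8)*255,cv2.RETR_EXTERNAL,cv2.CHAIN_APPROX_NONE)[0]:
        if cv2.contourArea(k)>60:
            k=k.reshape(-1,2); print(n,"blue px",k.mean(0),len(k)); rect(ray(n,k,0.016),"   at z16")
    y=big(M["yellow"]).reshape(-1,2); a=cv2.approxPolyDP(y.reshape(-1,1,2),3,True).reshape(-1,2)
    print(n,"yellow poly",np.c_[a,ray(n,a,zb+0.024)[:,:2]*1000])
    q=np.argwhere(cv2.erode(M["die"].astype(np.uint8),np.ones((3,3))))[:,::-1]; print(" die depth z",np.percentile(dpt(n,q,d)[:,2],[10,50,90]))
    q=np.argwhere(cv2.erode(M["yellow"].astype(np.uint8),np.ones((2,2))))[:,::-1]; print(" fence depth z",np.percentile(dpt(n,q,d)[:,2],[10,50,90]))
if __name__=="__main__":
    for n in("top","side"):
        z=np.load(f"pics/{n}0.npz"); run(n,z["im"],z["d"])
    z=np.load("pics/top0.npz"); im=z["im"]; print("plate z",dpt("top",[[190,265],[225,225],[215,260]],z["d"])[:,2],"blank z",dpt("top",[[333,186],[415,229]],z["d"]), "table",dpt("top",[[300,240]],z["d"]))
    t=cv2.resize(im[180:290,115:260],None,fx=5,fy=5,interpolation=cv2.INTER_CUBIC); cv2.imwrite("pics/crop_top.png",t)
E
python3 meas.py
```

```text
top die top centre [517.0767 148.0207] size [ 74.1168 132.9352] ang 3.8387017250061035
top  hole centre [514.8691 180.217 ] size [48.2222 46.9383] ang 2.737797498703003
top  hole centre [518.9564 116.5339] size [50.6009 51.4822] ang 3.4421448707580566
top blue px [414.8028 229.1127] 71
   at z16 centre [ 527.8505 -362.2258] size [43.871  43.0531] ang 73.95268249511719
top blue px [332.6154 185.5385] 52
   at z16 centre [ 626.56   -185.5241] size [41.2053 42.3932] ang 44.92707824707031
top blue px [531.2281 112.8772] 57
   at z16 centre [ 794.0493 -641.3934] size [43.7876 35.9125] ang 18.95656967163086
top yellow poly [[133.     266.     449.3162 243.0135]]
 die depth z [0.0255 0.0276 0.0298]Traceback (most recent call last):
  File "meas.py", line 27, in <module>
    z=np.load(f"pics/{n}0.npz"); run(n,z["im"],z["d"])
                                 ~~~^^^^^^^^^^^^^^^^^^
  File "meas.py", line 24, in run
    q=np.argwhere(cv2.erode(M["yellow"].astype(np.uint8),np.ones((2,2))))[:,::-1]; print(" fence depth z",np.percentile(dpt(n,q,d)[:,2],[10,50,90]))
                                                                                                                        ~~~^^^^^^^
  File "h.py", line 14, in dpt
    K,d,R,t=cal(n); px=np.array(px); u=cv2.undistortPoints(px.astype(float).reshape(-1,1,2),K,d).reshape(-1,2)
                                       ~~~~~~~~~~~~~~~~~~~^^^^^^^^^^^^^^^^^^^^^^^^^^^^^^^^^^^^^^
cv2.error: OpenCV(4.12.0) /io/opencv/modules/calib3d/src/undistort.dispatch.cpp:347: error: (-215:Assertion failed) CV_IS_MAT(_src) && CV_IS_MAT(_dst) && (_src->rows == 1 || _src->cols == 1) && (_dst->rows == 1 || _dst->cols == 1) && _src->cols + _src->rows - 1 == _dst->rows + _dst->cols - 1 && (CV_MAT_TYPE(_src->type) == CV_32FC2 || CV_MAT_TYPE(_src->type) == CV_64FC2) && (CV_MAT_TYPE(_dst->type) == CV_32FC2 || CV_MAT_TYPE(_dst->type) == CV_64FC2) in function 'cvUndistortPointsInternal'
```

```bash
python3 - <<'E'
import numpy as np,cv2
for n,p in(("top",[(190,198),(137,230),(160,195)]),("side",[(205,272),(190,327)])):
    im=np.load(f"pics/{n}0.npz")["im"]; h=cv2.cvtColor(im,cv2.COLOR_BGR2HSV)
    for x,y in p: print(n,h[y-2:y+3,x].tolist())
    if n=="top": print("wood",h[240,260])
E
sed -i 's/(h>18)&(h<35)&(s>150)&(v>120)/(h>15)\&(h<35)\&(s>140)\&(v>110)/' meas.py; python3 meas.py
```

```text
top [[23, 131, 255], [23, 132, 253], [23, 134, 253], [23, 133, 254], [22, 137, 236]]
top [[23, 134, 251], [23, 136, 252], [23, 135, 252], [23, 134, 253], [23, 134, 253]]
top [[23, 133, 253], [23, 134, 253], [23, 132, 253], [23, 135, 245], [22, 144, 215]]
wood [ 11 123 141]
side [[28, 232, 254], [28, 234, 254], [28, 230, 254], [26, 229, 252], [22, 231, 222]]
side [[27, 230, 253], [27, 231, 254], [27, 231, 254], [27, 232, 254], [27, 233, 254]]
top die top centre [517.0767 148.0207] size [ 74.1168 132.9352] ang 3.8387017250061035
top  hole centre [514.8691 180.217 ] size [48.2222 46.9383] ang 2.737797498703003
top  hole centre [518.9564 116.5339] size [50.6009 51.4822] ang 3.4421448707580566
top blue px [414.8028 229.1127] 71
   at z16 centre [ 527.8505 -362.2258] size [43.871  43.0531] ang 73.95268249511719
top blue px [332.6154 185.5385] 52
   at z16 centre [ 626.56   -185.5241] size [41.2053 42.3932] ang 44.92707824707031
top blue px [531.2281 112.8772] 57
   at z16 centre [ 794.0493 -641.3934] size [43.7876 35.9125] ang 18.95656967163086
top yellow poly [[160.     197.     599.4062 
[... 566 characters left out ...]
708252
side blue px [284.5652 192.0652] 46
   at z16 centre [ 623.0743 -180.0463] size [42.9635 53.6218] ang 41.49098587036133
side blue px [353.102  174.0204] 49
   at z16 centre [ 526.8102 -356.6917] size [52.304  51.2813] ang 73.62920379638672
side yellow poly [[242.     244.     587.0717  19.3078]
 [162.     297.     619.1879 236.1152]
 [208.     357.     444.9774 260.0738]
 [212.     351.     447.9804 246.446 ]
 [172.     300.     597.0919 226.3623]
 [243.     250.     573.0968  30.112 ]]
 die depth z [0.0241 0.0278 0.0297]
 fence depth z [0.0129 0.0235 0.0259]
plate z [0.0045 0.0075 0.0077] blank z [[ 0.6248 -0.1864  0.0181]
 [ 0.528  -0.3627  0.015 ]] table [[ 0.5067 -0.1124 -0.0009]]
```

View pics/crop_top.png

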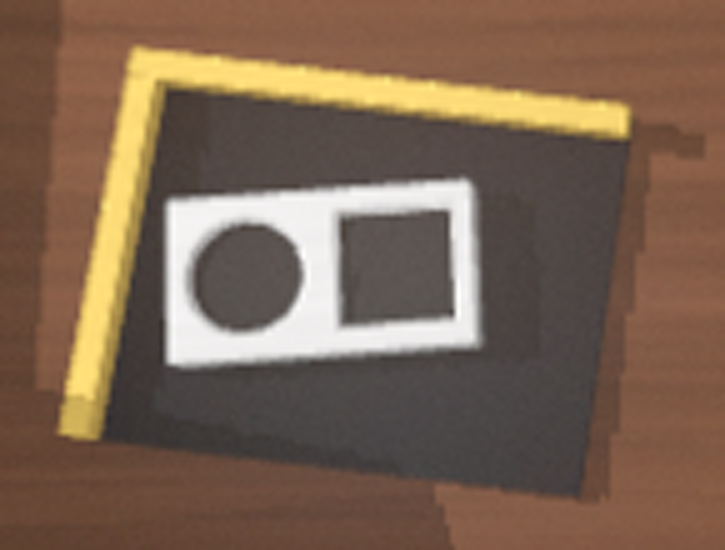

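The crop shows the outer fence corner at crop (135,48), so the bed is turned about −6.6°. The die is turned about +3.8°, with 27–50 mm to go to the far fence. I'll start moving to a staging point and fit the fence edges from the saved picture.

```bash
python3 -m handwheel '[0.16,0.2,0,0,0,-0.023,0.16,0.2,0,0,0,-0.023,0.16,0.2,0,0,0,-0.023,0.16,0.2,0,0,0,-0.023,0.16,0.2,0,0,0,-0.023]' 0 40
python3 -m handwheel '[0.16,0.2,0,0,0,-0.023,0.16,0.2,0,0,0,-0.023,0.16,0.2,0,0,0,-0.023,0.16,0.2,0,0,0,-0.023,0.16,0.2,0,0,0,-0.023]'
cat > bed.py <<'E'
from h import *
np.set_printoptions(precision=2,suppress=True)
def edges(n,im):
    s=cv2.cvtColor(im,cv2.COLOR_BGR2HSV); g=((s[...,0]>15)&(s[...,0]<36)&(s[...,1]>100)&(s[...,2]>170))
    if n=="top":
        A=[(x,np.argmax(g[180:230,x])+180-.5) for x in range(150,234)]     # far outer edge
        B=[(np.argmax(g[y,115:160])+115-.5,y) for y in range(200,260)]     # left outer edge
    else:
        A=[(x,np.argmax(g[235:310,x])+235-.5) for x in range(172,238)]
        B=[(np.argmax(g[y,150:230])+150-.5,y) for y in range(302,348)]
    return A,B
def bed(n,im,z=0.024):
    A,B=[ray(n,p,z)[:,:2]*1000 for p in edges(n,im)]
    L=[]
    for P in(A,B):
        v=cv2.fitLine(P.astype(np.float32),cv2.DIST_HUBER,0,.5,.01).ravel(); L.append(v)
    a=L[0]; b=L[1]; k=np.linalg.solve(np.c_[a[:2],-b[:2]],b[2:]-a[2:]); C=a[2:]+k[0]*a[:2]
    d=a[:2]*np.sign(a[1]); th=np.arctan2(-d[0],d[1]); d2=b[:2]*np.sign(b[0]); th2=np.arctan2(d2[1],d2[0])
    R=lambda t:np.array([[np.cos(t),-np.sin(t)],[np.sin(t),np.cos(t)]])
    t=(th+th2)/2; print(n,"yaw from far,left",np.degrees([th,th2]),"outer corner",C,"inner",C-R(t)@[12,12],"die home",C-R(t)@[47,77],"bed",C-R(t)@[85,110],"round cav home",C-R(t)@[47,45])
if __name__=="__main__":
    for n in("top","side"): bed(n,np.load(f"pics/{n}0.npz")["im"])
E
python3 bed.py
```

```text
time: 0.52
eef_pos: [0.3558, -0.481, 0.2496]
tcp_rot: [0.996, 0.086, -0.0, -0.001]
contact_force: [1.1, -0.3, 0.7]
opening: 0.299
finger_force: 0.0
time: 0.93
eef_pos: [0.4758, -0.3308, 0.2499]
tcp_rot: [1.0, -0.004, -0.0, -0.0]
contact_force: [0.2, -0.3, 0.2]
opening: 0.003
finger_force: 0.0
top yaw from far,left [-7.12 -6.8 ] outer corner [618.74 237.82] inner [605.38 227.36] die home [562.76 167.08] bed [521.04 138.92] round cav home [566.64 198.84]
side yaw from far,left [-7.3  -6.92] outer corner [619.98 239.9 ] inner [606.58 229.48] die home [563.81 169.31] bed [522.01 141.27] round cav home [567.77 201.07]
```

```bash
python3 -m handwheel '[-0.013,0.255,-0.067,0,0,-0.0055,-0.013,0.255,-0.067,0,0,-0.0055,-0.013,0.255,-0.067,0,0,-0.0055,-0.013,0.255,-0.067,0,0,-0.0055,-0.013,0.255,-0.067,0,0,-0.0055]' >/dev/null
python3 -m handwheel '[-0.013,0.255,-0.067,0,0,-0.0055,-0.013,0.255,-0.067,0,0,-0.0055,-0.013,0.255,-0.067,0,0,-0.0055,-0.013,0.255,-0.067,0,0,-0.0055,-0.013,0.255,-0.067,0,0,-0.0055]' >/dev/null
python3 -m handwheel '[-0.013,0.255,-0.067,0,0,-0.0055,-0.013,0.255,-0.067,0,0,-0.0055,-0.013,0.255,-0.067,0,0,-0.0055,0,0,0,0,0,0]'
```

```text
time: 2.1
eef_pos: [0.447, 0.1694, 0.1173]
tcp_rot: [0.998, -0.056, -0.002, -0.001]
contact_force: [-1.2, -0.3, -0.2]
opening: 0.001
finger_force: 0.0
```

```bash
python3 -m handwheel '[0,0,-0.2,0,0,-0.006,0,0,-0.2,0,0,0,0,0,-0.14,0,0,0,0,0,0,0,0,0]'
python3 -m handwheel '[0.066,-0.008,0,0,0,0,0.053,-0.0065,0,0,0,0,0.04,-0.005,0,0,0,0,0.04,-0.005,0,0,0,0,0.04,-0.005,0,0,0,0]'
python3 -m handwheel '[0.04,-0.005,0,0,0,0,0.04,-0.005,0,0,0,0,0.04,-0.005,0,0,0,0]'
python3 - <<'E'
from h import *
im,d=imaging.read_camera("top"); np.savez("pics/top1.npz",im=im,d=d); im2,d=imaging.read_camera("side"); np.savez("pics/side1.npz",im=im2,d=d)
cv2.imwrite("pics/c1.png",np.hstack([cv2.resize(im[170:290,105:265],None,fx=2.5,fy=2.5),cv2.resize(im2[230:370,150:310],(343,300))]))
E
```

```text
time: 2.43
eef_pos: [0.4457, 0.1638, 0.0341]
tcp_rot: [0.998, -0.063, -0.005, 0.001]
contact_force: [-0.6, -0.7, -0.6]
opening: 0.0
finger_force: 0.0
time: 2.85
eef_pos: [0.4865, 0.1601, 0.0399]
tcp_rot: [0.998, -0.064, -0.0, -0.0]
contact_force: [-4.0, 0.5, 2.7]
opening: 0.002
finger_force: 2.1
time: 3.1
eef_pos: [0.5041, 0.1579, 0.0389]
tcp_rot: [0.998, -0.064, -0.0, -0.0]
contact_force: [-4.1, 1.7, 2.4]
opening: -0.002
finger_force: 2.1
```

View pics/c1.png

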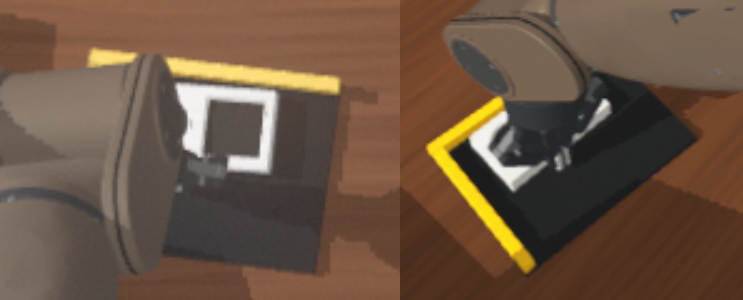

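The die (square cavity at crop (235,128)) is almost against the far fence and is turning square, with the gripper behind it. I'll keep pushing in small steps while watching the force.

```bash
python3 -m handwheel '[0.02,-0.0025,0,0,0,0,0.02,-0.0025,0,0,0,0]'|sed -n '1,2p;4p'
python3 -m handwheel '[0.01,-0.001,0,0,0,0,0.01,-0.001,0,0,0,0]'|sed -n '1,2p;4p'
python3 -m handwheel '[0.01,-0.001,0,0,0,0,0.01,-0.001,0,0,0,0]'|sed -n '1,2p;4p'
```

```text
time: 3.37
eef_pos: [0.5091, 0.1572, 0.0385]
contact_force: [-4.6, 1.1, 4.2]
time: 3.53
eef_pos: [0.5124, 0.1569, 0.0385]
contact_force: [-3.6, 0.7, 1.7]
time: 3.7
eef_pos: [0.5148, 0.1565, 0.0384]
contact_force: [-8.7, 1.5, 6.4]
```

```bash
python3 -m handwheel '[0.01,-0.001,0,0,0,0,0.01,-0.001,0,0,0,0]'|sed -n '1,2p;4p'
python3 -m handwheel '[0.01,-0.001,0,0,0,0,0.01,-0.001,0,0,0,0]'|sed -n '1,2p;4p'
```

```text
time: 3.87
eef_pos: [0.515, 0.1565, 0.0384]
contact_force: [-17.0, 1.8, 14.7]
time: 4.03
eef_pos: [0.5153, 0.1564, 0.0378]
contact_force: [-21.2, 2.1, 15.4]
```

Flush on the far fence: TCP x is −46 in the home frame, as predicted, and the force is rising. Next I go round to the −y end.

```bash
python3 -m handwheel '[-0.12,0.015,0,0,0,0,-0.02,0,0.15,0,0,0,0,0,0.18,0,0,0]'|sed -n '1,2p;4p'
python3 -m handwheel '[0.09,-0.193,0,0,0,0,0.09,-0.193,0,0,0,0,0.09,-0.193,0,0,0,0,0.09,-0.193,0,0,0,0,0,0,0,0,0,0]'|sed -n '1,2p;4p'
python3 - <<'E'
from h import *
import meas,bed
im,d=imaging.read_camera("side"); np.savez("pics/side2.npz",im=im,d=d); bed.bed("side",im)
top,d=imaging.read_camera("top"); np.savez("pics/top2.npz",im=top,d=d)
cv2.imwrite("pics/c2.png",np.hstack([cv2.resize(top[170:290,105:265],None,fx=2.5,fy=2.5),cv2.resize(im[230:370,150:310],(343,300))]))
E
```

```text
time: 4.28
eef_pos: [0.4985, 0.1578, 0.0861]
contact_force: [0.6, -0.1, -0.3]
time: 4.7
eef_pos: [0.5588, 0.0375, 0.0897]
contact_force: [0.4, -0.0, 1.2]
side yaw from far,left [-7.13 -6.92] outer corner [619.28 239.99] inner [605.9  229.54] die home [563.22 169.31] bed [521.47 141.21] round cav home [567.13 201.07]
```

View pics/c2.png

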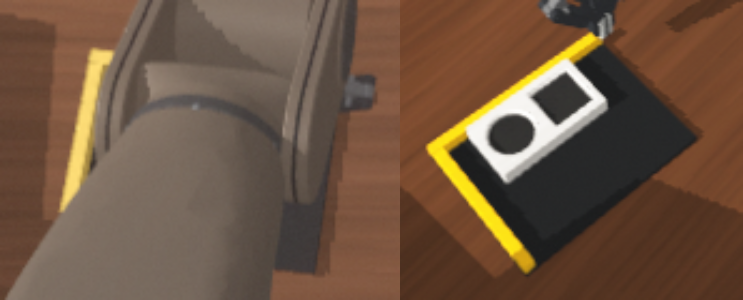

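The side view shows the die flat along the far fence (its top edge from about (470,130) to (575,62)). A gap of roughly 20 mm to the left fence remains. Next I descend and push along the bed's +y.

```bash
python3 -m handwheel '[-0.02,0,-0.17,0,0,0,-0.02,0,-0.17,0,0,0,0,0,0,0,0,0]'|sed -n '1,2p;4p'
python3 -m handwheel '[0.008,0.066,0,0,0,0,0.005,0.04,0,0,0,0,0.005,0.04,0,0,0,0,0.005,0.04,0,0,0,0,0,0,0,0,0,0]'|sed -n '1,2p;4p'
python3 -m handwheel '[0.004,0.03,0,0,0,0,0.004,0.03,0,0,0,0,0.004,0.03,0,0,0,0]'|sed -n '1,2p;4p'
```

```text
time: 5.05
eef_pos: [0.5441, 0.0436, 0.0324]
contact_force: [-0.8, 0.1, -0.8]
time: 5.47
eef_pos: [0.5533, 0.0717, 0.0386]
contact_force: [-0.5, -0.4, -0.3]
time: 5.72
eef_pos: [0.5547, 0.0832, 0.0383]
contact_force: [-2.1, -6.0, 4.8]
```

```bash
python3 -m handwheel '[0.002,0.015,0,0,0,0,0.002,0.015,0,0,0,0]'|sed -n '1,2p;4p'
python3 -m handwheel '[0.001,0.01,0,0,0,0,0.001,0.01,0,0,0,0]'|sed -n '1,2p;4p'
python3 -m handwheel '[0.001,0.01,0,0,0,0,0.001,0.01,0,0,0,0]'|sed -n '1,2p;4p'
```

```text
time: 5.88
eef_pos: [0.5553, 0.0876, 0.0383]
contact_force: [-1.6, -6.1, 4.1]
time: 6.05
eef_pos: [0.5555, 0.0896, 0.0383]
contact_force: [-1.5, -13.1, 6.1]
time: 6.22
eef_pos: [0.5556, 0.0901, 0.0383]
contact_force: [-3.3, -22.4, 6.1]
```

Flush on the left fence too: the force is rising and the TCP has stopped. I'll back off, go above the blank, and check.

```bash
python3 -m handwheel '[-0.016,-0.13,0,0,0,0,-0.005,-0.05,0.2,0,0,0,0,0,0.25,0,0,0,0.06,-0.2,0.15,0,0,0,0.06,-0.22,0,0,0,0]' 0.7 30|sed -n '1,2p;4p'
python3 -m handwheel '[0.07,-0.23,0,0,0,0,0.07,-0.23,0,0,0,0,0.07,-0.23,0,0,0,0,0.07,-0.23,0,0,0,0,0.07,-0.23,0,0,0,0]'|sed -n '1,2p;4,5p'
python3 - <<'E'
from h import *
import meas,bed
for n in("top","side"):
    im,d=imaging.read_camera(n); np.savez(f"pics/{n}3.npz",im=im,d=d); bed.bed(n,im); meas.run(n,im,d)
    im=im[170:290,105:265] if n=="top" else im[230:370,150:310]
    cv2.imwrite(f"pics/c3{n}.png",cv2.resize(im,None,fx=3.5,fy=3.5,interpolation=cv2.INTER_CUBIC))
a,b=[cv2.imread(f"pics/c3{n}.png") for n in("top","side")]; h=420
cv2.imwrite("pics/c3.png",np.hstack([a[:,130:500],b[:420,:430]]))
E
```

```text
time: 6.63
eef_pos: [0.5738, 0.005, 0.1339]
contact_force: [2.0, -0.5, 0.3]
time: 7.05
eef_pos: [0.623, -0.1692, 0.1272]
contact_force: [1.2, -0.5, 0.2]
opening: 0.7
top yaw from far,left [-7.11 -6.79] outer corner [618.65 237.77] inner [605.29 227.3 ] die home [562.68 167.02] bed [520.97 138.85] round cav home [566.55 198.78]
top die top centre [560.18 164.36] size [134.32  72.77] ang 82.99018859863281
top  hole centre [477.04  32.17] size [ 17.44 187.6 ] ang 58.605037689208984
top  hole centre [556.8  133.52] size [51.38 50.31] ang 83.69613647460938
top  hole centre [564.67 197.33] size [46.34 47.98] ang 45.92585372924805
top blue px [414.79 229.13] 71
   at z16 centre [ 527.93 -362.17] size [44.03 43.03] ang 74.17432403564453
top blue px [531.23 112.88] 57
   at z16 centre [ 794.05 -641.39] size [43.79 35.91] ang 18.95656967163086
top yellow poly [[140.   228.   530.76 233.59]
 [134.   257.   468.34 242.21]
 [128.   256.   470.54 255.02]
 [129.   267.   447.26 251.27]
 [134.   267.   447.2  240.77]]
 die depth z [0.03 0.03 0.55]
 fence depth z [0.01 0.02 0.02]
side yaw from far,le
[... 214 characters left out ...]
23291016
side  hole centre [564.3  199.76] size [47.57 48.93] ang 47.92953109741211
side  hole centre [557.19 136.76] size [49.43 50.17] ang 83.66653442382812
side blue px [284.57 192.07] 46
   at z16 centre [ 623.07 -180.05] size [42.96 53.62] ang 41.49098587036133
side blue px [353.  174.1] 48
   at z16 centre [ 526.88 -356.71] size [52.3  51.42] ang 73.62920379638672
side yellow poly [[242.   244.   587.07  19.31]
 [162.   297.   619.19 236.12]
 [208.   357.   444.98 260.07]
 [212.   351.   447.98 246.45]
 [168.   297.   609.33 227.45]
 [215.   264.   594.35 101.  ]
 [221.   266.   579.98  95.56]
 [244.   250.   571.31  28.54]]
 die depth z [0.02 0.03 0.03]
 fence depth z [0.02 0.02 0.03]
```

View pics/c3.png

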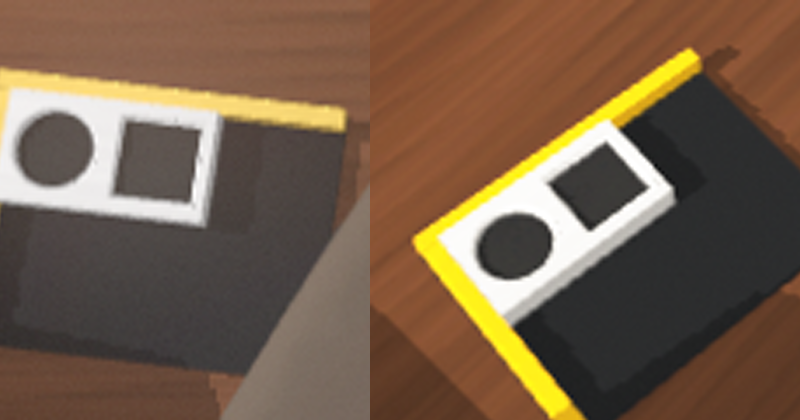

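The die sits in the corner: the top view shows its far and left edges along the yellow fence, and both views give a yaw of about −7°, matching the fence. One more light +x press will make sure the sideways push didn't open a gap.

```bash
python3 -m handwheel '[-0.1,0.25,0,0,0,0,-0.1,0.25,0,0,0,0,-0.1,0.25,0,0,0,0,-0.1,0.25,0,0,0,0,-0.1,0.25,0,0,0,0]' 0 40 >/dev/null
python3 -m handwheel '[-0.1,0.25,0,0,0,0,-0.1,0.25,0,0,0,0,-0.1,0.25,0,0,0,0,-0.1,0.25,0,0,0,0,0,0,0,0,0,0]'|sed -n '1,2p;4p'
python3 -m handwheel '[0,0,-0.2,0,0,0,0,0,-0.2,0,0,0,0,0,-0.14,0,0,0,0,0,-0.02,0,0,0,0,0,0,0,0,0]'|sed -n '1,3p;4p'
```

```text
time: 7.98
eef_pos: [0.4836, 0.1753, 0.1267]
contact_force: [-0.4, -0.5, 0.1]
time: 8.4
eef_pos: [0.4859, 0.1695, 0.0417]
tcp_rot: [0.998, -0.064, -0.002, 0.0]
contact_force: [-0.6, -0.1, 0.1]
```

```bash
python3 -m handwheel '[0.066,-0.008,0,0,0,0,0.06,-0.007,0,0,0,0,0.03,-0.004,0,0,0,0,0,0,0,0,0,0]'|sed -n '1,2p;4p'
for i in 1; do python3 -m handwheel '[0.015,-0.002,0,0,0,0,0.015,-0.002,0,0,0,0]'|sed -n '2p;4p'; done
python3 -m handwheel '[0.012,-0.0015,0,0,0,0,0.012,-0.0015,0,0,0,0]'|sed -n '2p;4p'
python3 -m handwheel '[0.01,-0.001,0,0,0,0,0,0,0,0,0,0]'|sed -n '1,2p;4p'
```

```text
time: 8.73
eef_pos: [0.514, 0.1662, 0.0452]
contact_force: [-0.4, 0.0, -0.0]
eef_pos: [0.5157, 0.1658, 0.0436]
contact_force: [-0.5, 0.4, -0.3]
eef_pos: [0.5164, 0.1656, 0.0428]
contact_force: [-10.1, 1.2, 8.6]
time: 9.23
eef_pos: [0.5164, 0.1656, 0.0425]
contact_force: [-10.3, 1.2, 8.4]
```

No gap: it stopped at the same x (−46.4) as before. Now the blank.

```bash
python3 -m handwheel '[-0.1,0.012,0,0,0,0,0,0,0.25,0,0,0,0,0,0.25,0,0,0,0.083,-0.235,0.1,0,0,0,0.083,-0.235,0,0,0,0]' 0.7 30 >/dev/null
python3 -m handwheel '[0.083,-0.235,0,0,0,0,0.083,-0.235,0,0,0,0,0.083,-0.235,0,0,0,0,0.083,-0.235,0,0,0,0,0.083,-0.235,0,0,0,0]' >/dev/null
python3 -m handwheel '[0.083,-0.235,0,0,0,0,0.083,-0.235,0,0,0,0,0.083,-0.235,0,0,0,0,0,0,0,0,0,0,0,0,0,0,0,0]'
```

```text
time: 10.48
eef_pos: [0.6301, -0.1876, 0.1329]
tcp_rot: [0.998, -0.065, 0.0, -0.0]
contact_force: [0.4, 0.1, 0.0]
opening: 0.702
finger_force: 0.0
```

```bash
python3 -m handwheel '[-0.03,0.027,-0.195,0,0,0,0,0,-0.195,0,0,0,0,0,-0.195,0,0,0,0,0,0,0,0,0,0,0,0,0,0,0]'|sed -n '1,2p;4p'
python3 - <<'E'
from h import *
im,d=imaging.read_camera("side"); im2,d=imaging.read_camera("top")
cv2.imwrite("pics/c4.png",np.hstack([cv2.resize(im[140:240,230:350],None,fx=3.3,fy=3.3,interpolation=cv2.INTER_CUBIC),cv2.resize(im2[140:240,280:400],None,fx=3.3,fy=3.3,interpolation=cv2.INTER_CUBIC)]))
E
```

```text
time: 10.9
eef_pos: [0.6236, -0.1794, 0.0434]
contact_force: [0.5, 0.6, -0.1]
```

View pics/c4.png

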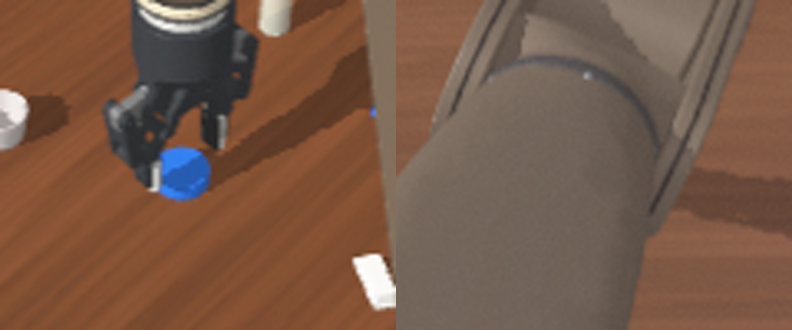

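Side crop: the pads at (155,177) and (220,130) straddle the blue disc at (183,172), still above it. I'll lower and close.

```bash
python3 -m handwheel '[0,0,-0.06,0,0,0,0,0,-0.055,0,0,0,0,0,0,0,0,0,0,0,0,0,0,0]'|sed -n '1,2p;4,6p'
python3 -m handwheel '[0,0,0,0,0,0,0,0,0,0,0,0,0,0,0,0,0,0,0,0,0,0,0,0]' 0 25|sed -n '1,2p;4,6p'
```

```text
time: 11.33
eef_pos: [0.6251, -0.1812, 0.0278]
contact_force: [-0.2, -0.7, 0.1]
opening: 0.699
finger_force: 0.0
time: 11.67
eef_pos: [0.6259, -0.1817, 0.0288]
contact_force: [-0.3, 0.2, 2.3]
opening: 0.512
finger_force: 25.7
```

```bash
python3 -m handwheel '[0,0,0.1,0,0,0,0,0,0.2,0,0,0,0,0,0.2,0,0,0,0,0,0,0,0,0,0,0,0,0,0,0]'|sed -n '1,6p'
python3 - <<'E'
from h import *
im,d=imaging.read_camera("side"); np.savez("pics/side4.npz",im=im,d=d)
p=ctrl.get_state()["eef_pos"]; print(p,proj("side",[p,p+[0,0,-.019]]))
cv2.imwrite("pics/c5.png",cv2.resize(im[110:230,220:360],None,fx=4.5,fy=4.5,interpolation=cv2.INTER_CUBIC))
E
```

```text
time: 12.08
eef_pos: [0.6273, -0.1822, 0.1072]
tcp_rot: [0.998, -0.064, 0.003, 0.001]
contact_force: [0.1, 0.2, -1.1]
opening: 0.509
finger_force: 25.6
[ 0.62590042 -0.18159317  0.10478246] [[284.97789837 167.90918889]
 [284.8949987  173.22341498]]
```

View pics/c5.png

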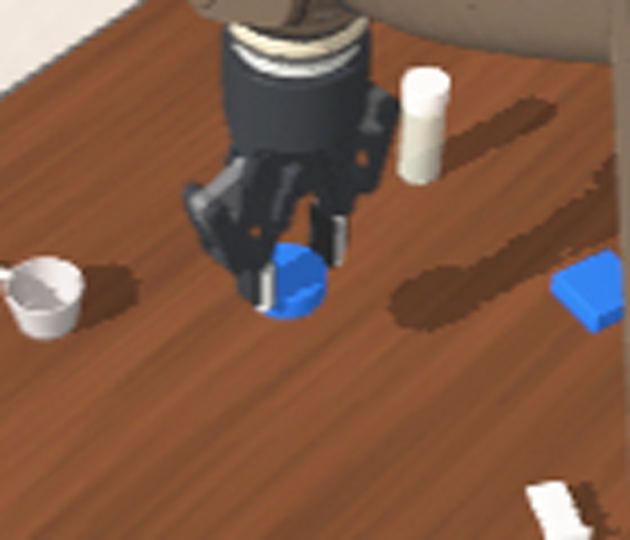

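The disc is held between the pads, with blue spanning crop (255–327, 242–318). I'll check its offset in the grasp numerically against a projected centred disc.

```bash
cat > disc.py <<'E'
from h import *
def off(n,im,p,zb,roi):
    "blue extents vs those projected for a disc centred under p with bottom at zb"
    s=cv2.cvtColor(im,cv2.COLOR_BGR2HSV); m=(s[...,0]>100)&(s[...,0]<125)&(s[...,1]>140)&(s[...,2]>90)
    q=np.argwhere(m[roi[0]:roi[1],roi[2]:roi[3]])[:,::-1]+[roi[2],roi[0]]
    a=np.linspace(0,2*np.pi,180); C=lambda dx,dy:np.concatenate([np.c_[p[0]+dx+.023*np.cos(a),p[1]+dy+.023*np.sin(a),0*a+z] for z in(zb,zb+.016)])
    f=lambda P:np.array([P[:,0].min()-.5*0,P[:,0].max(),P[:,1].min(),P[:,1].max()])
    e=q.astype(float); me=np.array([e[:,0].min()-.5,e[:,0].max()+.5,e[:,1].min()-.5,e[:,1].max()+.5])
    b=f(proj(n,C(0,0))); print(n,"seen",me,"centred",b.round(1),"d/dx5mm",(f(proj(n,C(.005,0)))-b).round(2),"d/dy5mm",(f(proj(n,C(0,.005)))-b).round(2))
E
python3 - <<'E'
from disc import *
im=np.load("pics/side4.npz")["im"]; off("side",im,np.array([.6259,-.1816]),.1048-.0288,(150,190,265,305))
# same check on the free disc before grasp
im=np.load("pics/side0.npz")["im"]; off("side",im,np.array([.6259,-.1817]),0,(170,215,265,305))
im=np.load("pics/top0.npz")["im"]; off("top",im,np.array([.6259,-.1817]),0,(170,205,315,350))
E
```

```text
side seen [278.5 292.5 163.5 180.5] centred [275.9 294.  165.1 182.5] d/dx5mm [-1.47 -1.5  -0.91 -0.96] d/dy5mm [-1.32 -1.28  1.03  1.09]
side seen [276.5 293.5 184.5 200.5] centred [276.  293.2 185.2 201.9] d/dx5mm [-1.39 -1.42 -0.9  -0.94] d/dy5mm [-1.25 -1.21  1.02  1.07]
top seen [322.5 342.5 175.5 195.5] centred [319.8 341.1 175.8 197.5] d/dx5mm [-0.04 -0.07 -2.15 -2.16] d/dy5mm [-2.21 -2.25  0.01  0.01]
```

```bash
python3 -m handwheel '[-0.02,0.12,0,0,0,0,-0.0415,0.2547,0,0,0,0,-0.0415,0.2547,0,0,0,0,-0.0415,0.2547,0,0,0,0,-0.0415,0.2547,0,0,0,0]' >/dev/null
python3 -m handwheel '[-0.0415,0.2547,0,0,0,0,-0.0415,0.2547,0,0,0,0,-0.0415,0.2547,0,0,0,0,-0.0415,0.2547,0,0,0,0,-0.0415,0.2547,0,0,0,0]' >/dev/null
python3 -m handwheel '[-0.02,0.13,0,0,0,0,0,0,-0.12,0,0,0,0,0,-0.12,0,0,0,0,0,0,0,0,0,0,0,0,0,0,0]' >/dev/null
python3 -m handwheel '[0,0,0,0,0,0,0,0,0,0,0,0,0,0,0,0,0,0,0,0,0,0,0,0]'
python3 - <<'E'
from disc import *
im,d=imaging.read_camera("side"); np.savez("pics/side5.npz",im=im,d=d)
p=ctrl.get_state()["eef_pos"]; print(p); off("side",im,p,p[2]-.0288,(230,330,160,260))
cv2.imwrite("pics/c6.png",cv2.resize(im[235:335,155:275],None,fx=5,fy=5,interpolation=cv2.INTER_CUBIC))
E
```

```text
time: 13.72
eef_pos: [0.5641, 0.1997, 0.0682]
tcp_rot: [0.998, -0.064, 0.001, -0.0]
contact_force: [-0.4, 0.2, -0.1]
opening: 0.515
finger_force: 25.7
[0.56399436 0.199758   0.06803198]
side seen [178.5 199.5 284.5 306.5] centred [178.  201.  284.3 307.3] d/dx5mm [-1.54 -1.56 -1.35 -1.42] d/dy5mm [-1.84 -1.74  1.54  1.63]
```

View pics/c6.png

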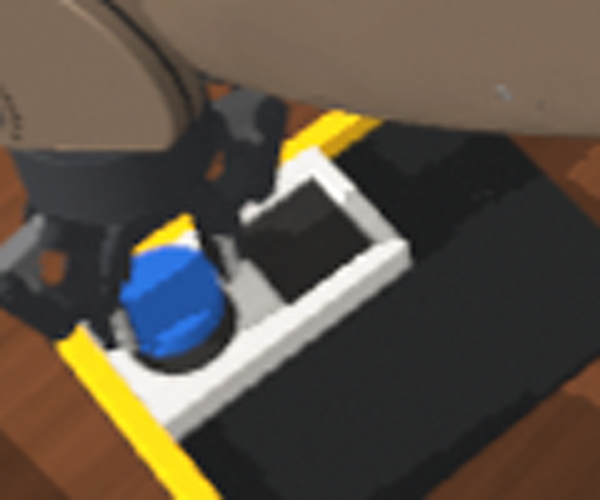

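Side crop: the disc (centre about (175,300)) hangs just above the round cavity, whose dark rim shows evenly below it at (190,345). Fences and die are undisturbed. I'll lower slowly with the force in view.

```bash
python3 -m handwheel '[0.004,0.002,-0.03,0,0,0,0,0,-0.03,0,0,0,0,0,0,0,0,0]'|sed -n '2p;4p'
python3 -m handwheel '[0,0,-0.01,0,0,0,0,0,0,0,0,0]'|sed -n '2p;4p'
python3 -m handwheel '[0,0,-0.01,0,0,0,0,0,0,0,0,0]'|sed -n '2p;4p'
python3 -m handwheel '[0,0,-0.01,0,0,0,0,0,0,0,0,0]'|sed -n '1,2p;4p'
```

```text
eef_pos: [0.5632, 0.2, 0.0569]
contact_force: [0.2, 0.0, -1.0]
eef_pos: [0.5639, 0.2002, 0.0567]
contact_force: [-0.4, -0.8, 1.2]
eef_pos: [0.5649, 0.2004, 0.0565]
contact_force: [-1.8, -0.2, 4.8]
time: 14.52
eef_pos: [0.5652, 0.2004, 0.0562]
contact_force: [-5.1, -1.1, 10.9]
```

It touches the rim at the die's top level, and the reaction is toward −x. I'll lift slightly, shift −x and try again.

```bash
python3 -m handwheel '[0,0,0.03,0,0,0,-0.015,0,0,0,0,0,0,0,0,0,0,0,0,0,0,0,0,0]'|sed -n '2p;4p'
python3 -m handwheel '[0,0,-0.01,0,0,0,0,0,-0.01,0,0,0,0,0,0,0,0,0]'|sed -n '2p;4p'
python3 -m handwheel '[0,0,-0.007,0,0,0,0,0,0,0,0,0]'|sed -n '2p;4p'
python3 -m handwheel '[0,0,-0.007,0,0,0,0,0,0,0,0,0]'|sed -n '1,2p;4p'
```

```text
eef_pos: [0.5613, 0.2002, 0.0576]
contact_force: [-1.0, -0.1, -0.1]
eef_pos: [0.5616, 0.1999, 0.0545]
contact_force: [1.0, -1.4, 0.2]
eef_pos: [0.5617, 0.1999, 0.0537]
contact_force: [1.1, -2.2, 0.3]
time: 15.43
eef_pos: [0.5617, 0.1999, 0.0529]
contact_force: [-0.4, -3.3, 0.2]
```

It's going in (bottom around 24 mm). I'll ease −y a little and carry on down.

```bash
python3 -m handwheel '[0,-0.004,-0.004,0,0,0,0,0,0,0,0,0]'|sed -n '2p;4p'
python3 -m handwheel '[0,0,-0.006,0,0,0,0,0,0,0,0,0]'|sed -n '2p;4p'
python3 -m handwheel '[0,0,-0.006,0,0,0,0,0,0,0,0,0]'|sed -n '1,2p;4,6p'
```

```text
eef_pos: [0.5616, 0.1998, 0.0522]
contact_force: [-0.2, -0.2, -0.5]
eef_pos: [0.5616, 0.1998, 0.0514]
contact_force: [0.6, -0.7, -0.6]
time: 15.93
eef_pos: [0.5618, 0.1998, 0.0508]
contact_force: [0.1, 0.0, 1.6]
opening: 0.521
finger_force: 25.8
```

```bash
python3 -m handwheel '[0,0,-0.005,0,0,0,0,0,0,0,0,0]'|sed -n '1,2p;4,6p'
python3 -m handwheel '[0,0,-0.003,0,0,0,0,0,0,0,0,0]'|sed -n '1,2p;4,6p'
```

```text
time: 16.1
eef_pos: [0.5618, 0.1998, 0.0507]
contact_force: [-1.9, -1.0, 5.0]
opening: 0.514
finger_force: 26.2
time: 16.27
eef_pos: [0.5618, 0.1998, 0.0507]
contact_force: [-4.0, -1.0, 7.2]
opening: 0.515
finger_force: 26.4
```

On the floor (TCP z 50.7 mm, expected 50.8). I'll release and rise straight up.

```bash
python3 -m handwheel '[0,0,0.004,0,0,0,0,0,0,0,0,0,0,0,0,0,0,0,0,0,0,0,0,0]' 0.66 25|sed -n '1,2p;4,6p'
python3 -m handwheel '[0,0,0.05,0,0,0,0,0,0.1,0,0,0,0,0,0.2,0,0,0,0,0,0.25,0,0,0,0,0,0.25,0,0,0]' >/dev/null
python3 -m handwheel '[0.04,-0.25,0,0,0,0,0.04,-0.25,0,0,0,0,0.04,-0.25,0,0,0,0,0.04,-0.25,0,0,0,0,0.04,-0.25,0,0,0,0]' >/dev/null
python3 -m handwheel '[0.02,-0.25,0,0,0,0,0.02,-0.25,0,0,0,0,0,-0.25,0,0,0,0,0,0,0,0,0,0,0,0,0,0,0,0]'|sed -n '1,2p;4p'
python3 - <<'E'
from disc import *
import bed
for n,roi in(("top",(190,250,130,220)),("side",(230,340,160,260))):
    im,d=imaging.read_camera(n); bed.bed(n,im)
    s=cv2.cvtColor(im,cv2.COLOR_BGR2HSV); m=((s[...,0]>100)&(s[...,0]<125)&(s[...,1]>140)&(s[...,2]>90)).astype(np.uint8); k=np.zeros_like(m); k[roi[0]:roi[1],roi[2]:roi[3]]=1
    q=np.argwhere(m*k)[:,::-1]; print(n,"depth z of blank",np.percentile(dpt(n,q,d)[:,2],[20,50,80])*1000); off(n,im,np.array([.5643,.1995]),.022,roi)
    im=im[175:280,115:255] if n=="top" else im[230:335,150:290]
    cv2.imwrite(f"pics/f{n}.png",cv2.resize(im,(400,300),interpolation=cv2.INTER_CUBIC))
cv2.imwrite("pics/f.png",np.hstack([cv2.imread(f"pics/f{n}.png") for n in("top","side")]))
E
```

```text
time: 16.6
eef_pos: [0.5616, 0.1997, 0.0497]
contact_force: [-0.7, -0.1, -0.5]
opening: 0.662
finger_force: 0.0
time: 17.85
eef_pos: [0.5977, -0.1024, 0.178]
contact_force: [0.2, 0.3, 0.5]
top yaw from far,left [-6.86 -6.76] outer corner [618.27 237.75] inner [604.93 227.26] die home [562.47 166.87] bed [520.82 138.61] round cav home [566.26 198.64]
top depth z of blank [36.22 37.08 38.84]
top seen [145.5 154.5 204.5 220.5] centred [144.1 167.7 201.  223.3] d/dx5mm [ 0.14  0.12 -2.26 -2.27] d/dy5mm [-2.35 -2.3   0.01  0.01]
side yaw from far,left [-7.04 -6.99] outer corner [619.92 239.9 ] inner [606.55 229.46] die home [563.87 169.22] bed [522.13 141.1 ] round cav home [567.78 200.98]
side depth z of blank [36.16 37.97 39.24]
side seen [179.5 201.5 288.5 309.5] centred [179.5 202.1 288.1 310.7] d/dx5mm [-1.52 -1.54 -1.34 -1.41] d/dy5mm [-1.8  -1.71  1.52  1.61]
```

View pics/f.png

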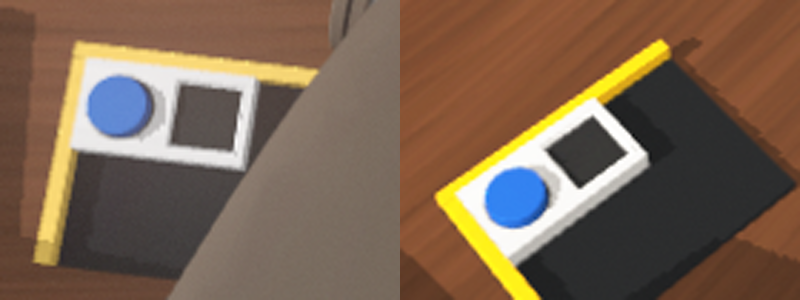

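Top view: the blue disc sits in the round cavity at (120,105), with the die tight in the yellow corner. The side view agrees: disc at (517,197), and its top face at about 38 mm, as it should be when seated flat. The placement reactions only pressed the die into the fences, so I'm handing it in.

```bash
python3 -c "
from plant import ctrl
print(ctrl.sign_off())"
```

```text
the job is handed in; nothing more can be done
None
```

The die block is pushed square into the fence corner and the round blank lies flat in its round cavity; I handed the job in at about 18 s, with the result not reported back, and the other loose things were not touched.

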